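Open the jar feeder's guard and fit its star wheel

ROBOT

A 6-joint arm with a two-finger parallel gripper is mounted at the origin on the work surface. World frame = base frame: x ahead of the robot, y to its left, z up, the work surface at z = 0. Lengths are in m, angles in degrees, forces in N, time in s.
With the tool pointing down it reaches from about 0.25 to 0.725 m from the base axis. Payload 9.7 kg.
Tool frame: the origin (TCP) lies at the very end of the fingers, on their centre line; the grasp point (between the pads) lies 19 mm behind it; z points along the fingers, y is the line along which they close (so a half turn about z gives the same grasp; the last joint's range is limited). The gripper opens to 85 mm and grips with 20 to 120 N. Pads are 22 mm wide; open, the fingers measure 114 mm over their backs; the gripper's body (76 mm by 85 mm) begins 54 mm behind the grasp point. The pads swing forward as they close: fully open they stand 13 mm farther back than shut.
Start: joints at [-71.562, 4.979, 10.078, 95.1, 0, 90], TCP at [0.174, -0.522, 0.231] pointing down, gripper open.
Joint ranges: [-179.16, 179.16], [-48.56, 103.87], [-65.8, 70.77], [-126.05, 130.52], [-82.76, 87.17], [-180, 180]. Speed limits (degrees/s): [127.2, 127.2, 147.25, 180, 180, 180].

INTERFACE

Orientations are given as [roll, pitch, yaw] about the fixed x, y, z axes, in that order (R = Rz(yaw) Ry(pitch) Rx(roll)).
In Python, from workcell import telemetry, optics, workorder gives the robot as it stands.
- The arm moves only by the shell command python3 -m handwheel 'ROWS' [FORCE]. ROWS is JSON, a list of rows, each an object of numbers: "tx", "ty", "tz": the shift along the tool's x, y, z in m; "ax", "ay", "az": the turn, a rotation vector about the tool's x, y, z in degrees; "jaw": the gripper command: -1 is shut, 1 is fully open, values between are in proportion. A call has exactly 10 rows; each row shifts and turns the commanded pose from where the row before left it, along the tool's axes as they then stand; what a row does not reach is not made up. A row lasts 1/8 s, in which the tool goes at most 62.5 mm and 10.7 degrees, less where a joint would pass 70% of its speed; a pose out of reach is approached as far as the arm can. A call is refused whole if a number of a shift passes 0.0625 or a number of a turn 10.7, either way. A call with a gripper value outside its range is refused whole. The fingers move at their own pace and stop on an object; FORCE is the grip in N (left out, the last holds). Time passes only in rows, so rows that do not move let the fingers close, or fill a call up. It gives the time, the measured TCP pose, the force, the opening and the grip force at its end, in the units of the state.
- telemetry.get_obs(): the state, without advancing time (a new reading comes with each control period).
- optics.camera(name): name is "side" or "top"; returns a dict with "color" (384x512x3 uint8, red, green, blue), "K" (3x3 intrinsics, pixels), "extrinsics" (4x4, takes a point from camera to world coordinates). Camera axes: x right, y down, z forward; pixel columns grow to the right and rows downward; lengths in m; the calibration is good to about 2 mm. A picture is of the moment at which its call begins. There is no depth.
- workorder.job_done(): hands the job in; it is judged then, once.
The state is a dict: "time": time; "q": joint angles; "qd": joint speeds; "joint_efforts": joint torques, N m; "ee_pos": TCP position; "tcp_rot": TCP orientation; "wrist_force": force on the tool from outside, world axes, zero at the start; "torque": the same for the moment, N m; "opening": finger opening in m; "grasp_force": force on a finger pad.
Only numpy, scipy, OpenCV 4.12 (cv2) and the standard library are available. Lean on these libraries where they do the work, as an engineer would, in place of code of your own. Each camera call takes 0.05 s, during which the arm holds its last target. There are 200 camera calls.

TASK

Swing the jar feeder's hinged guard up and right back, past upright, so that it rests against its stops and stays open by itself when let go. Then pick the white star wheel off the mat by its boss, turn it so that the slot in its bore matches the key on the feeder's drive hub, and lower it, without dropping or forcing it, until it sits fully home on the hub's shoulder. Let go of it, leave the guard standing open and do not disturb the wrench, the jars or the bowl.

Things in the scene. Friction and masses are not known exactly. Their poses are not given: they have to be found in the camera images.
- machine: fixed bench-top jar feeder, left or right of the middle: stainless base, deck 70 mm above the bench. Origin on the bench under the hub's axis; x from its front (button panel) to its back, z up. Base from 93 mm before to 133 mm behind the axis, 153 mm to each side. Front posts end just under the shut guard; rear columns (122 mm behind, 125 mm beside the axis) are 175 mm high
- guard (a joint): the guard's angle: 0 shut, level over the hub; grows as its front is lifted; upright, its balance point, at 1.57; stops at 1.92, leaning back. Swings freely: before balance it falls shut, beyond it falls back on its stops. Steel frame 220 mm wide, 165 mm deep, 5 mm thick with a clear pane; 0.6 kg (varies), 2 to 4 N lifts it at the handle
- hinge (a point): middle of the guard's hinge line, 90 mm behind the hub's axis and 135 mm above the bench; the line runs along this point's y; x and z are those of the machine
- handle (a point): middle of the guard's handle: a round dark bar 12 mm thick, 110 mm long, parallel to the hinge, 196 mm from it, with a 26 mm gap to the guard's front edge; free from below and in front. 135 mm above the bench when the guard is shut. Turns with the guard: -x points from hinge to handle, y along the bar
- hub_seat (a point): centre of the drive hub's shoulder, 76 mm above the bench, where the wheel's underside rests when home. z up, x towards the key. Hub 22 mm thick, 34 mm tall above the shoulder, the last 6 mm tapered to 14 mm. One key, 6 mm wide, out to 15.5 mm from the axis, ends 20 mm above the shoulder. The key points within 0.6 rad of the machine's x; the hub is held stiffly. A wire jar rail runs 86 mm from the axis, 24 mm above the deck
- wheel_mid (a point): centre of the white star wheel, 20 mm above its underside; x towards its keyway (and a short black line), z up. Disc 110 mm across, 12 mm thick, six pockets in the rim; on it a round boss 46 mm across, 28 mm high, to hold it by. Through bore 25 mm, one keyway 9 mm wide reaching 18 mm from the axis. 0.2 kg. Lies boss up on a 4 mm black mat. Home: 20 mm above hub_seat
- wheel: the same star wheel; origin at the centre of its underside, axes as wheel_mid
- wrench: a steel spanner 140 mm long, lying on the mat behind the wheel; bystander
- jar_a: a small glass jar with a dark lid, 40 mm across, 62 mm high, behind the work; origin under its middle; bystander
- jar_b: another such jar, at the robot's left; bystander
- lid_tub: a steel bowl 100 mm across, 60 mm high, at the robot's right; origin under its middle; bystander

How it is judged (in metres and radians):
On the way:
1. the guard rests open on its stops, untouched (value of joint guard above 1.75 rad and contact force between each of the fingers, the arm and anything else below 0.2 N), for 0.3 s.
At the end, for the whole second after the job is handed in: the guard is open on its stops (joint over 1.75 rad) and the star wheel sits on the hub: its centre within 4 mm of the hub's axis and 17 to 23.5 mm above the shoulder (home is 20), keyway within 0.25 rad of the key, upright within 0.08 rad, at rest and released (value of joint guard above 1.75 rad and horizontal distance between wheel_mid and hub_seat below 0.004 m and z of wheel_mid in the frame of hub_seat between 0.017 and 0.0235 m and angle between the x axis of wheel_mid and the x axis of hub_seat, either way round below 0.25 rad and angle between wheel_mid's own z axis and vertical below 0.08 rad and linear speed of wheel below 0.02 m/s); the robot touches nothing.
It fails at once if the wrench, a jar or the bowl is moved by more than 30 mm (distance of any of wrench, jar_a, jar_b, lid_tub from where it was at the start of the episode above 0.03 m).
It fails at once if the wheel is dropped onto the hub (faster than 0.4 m/s within 50 mm of home) (distance between wheel_mid and hub_seat below 0.07 m and linear speed of wheel above 0.4 m/s).
It fails at once if the wheel is forced against the feeder with more than 60 N (contact force between wheel and machine above 60 N).
It also fails if it takes over 72 s, if anything falls off the work surface, if the arm or the gripper's body presses on something with over 40 N, if the wrist force passes 120 N, or if a joint passes its speed limit or range.

## Working session

There is one attempt and no reset: what is moved stays moved. The work goes in short steps, Python scripts to look and compute and a shell command to move; the robot and the scene stay as the last step left them, time stands still between calls to the robot, and variables do not carry over. Pictures are saved under pics/ and viewed, at most 10 in all, crops included, and the job is handed in when it is done.

```bash
ls; mkdir -p pics; python3 - <<'E'
from workcell import telemetry, optics
import cv2, numpy as np
print(telemetry.get_obs())
ims=[]
for n in("side","top"):
    c=optics.camera(n); print(n,c["K"].tolist(),np.round(c["extrinsics"],4).tolist())
    cv2.imwrite(f"pics/{n}0.png",c["color"][:,:,::-1])
E
```

```text
pics
{'time': 0.0, 'q': array([-7.15612335e+01,  5.01072120e+00,  1.00364315e+01,  9.50995397e+01,
       -8.84934630e-04,  9.00006973e+01]), 'qd': array([ 0.0759541 , -0.00963855,  0.00651247,  0.05119318, -0.03802974,
       -0.10676843]), 'joint_efforts': array([-4.04311795e-04, -5.20390284e+01,  4.64799392e+01,  1.63260510e-02,
       -1.04722099e-04,  2.57082070e-05]), 'ee_pos': array([ 0.17388699, -0.52155906,  0.23060441]), 'tcp_rot': array([-1.79926171e+02,  8.85832351e-04,  1.84380704e+01]), 'wrist_force': array([ 0.54188038, -1.38947575,  0.14655181]), 'torque': array([ 0.05074021,  0.01385312, -0.03383662]), 'grasp_force': 0.0, 'opening': 0.08545205994208102}
side [[446.9019644141303, 0.0, 252.18508541898396], [0.0, 446.9019644141303, 193.93156350827573], [0.0, 0.0, 1.0]] [[0.9684, -0.1441, 0.2037, 0.3397], [-0.2488, -0.4954, 0.8323, -1.1367], [-0.019, -0.8567, -0.5155, 0.8], [0.0, 0.0, 0.0, 1.0]]
top [[376.6248072560237, 0.0, 259.2089090541166], [0.0, 376.6248072560237, 193.8213088535737], [0.0, 0.0, 1.0]] [[-0.0248, -0.9853, 0.169, 0.4332], [-0.9995, 0.0211, -0.0239, 0.0069], [0.02, -0.1695, -0.9853, 1.2168], [0.0, 0.0, 0.0, 1.0]]
```

View pics/side0.png

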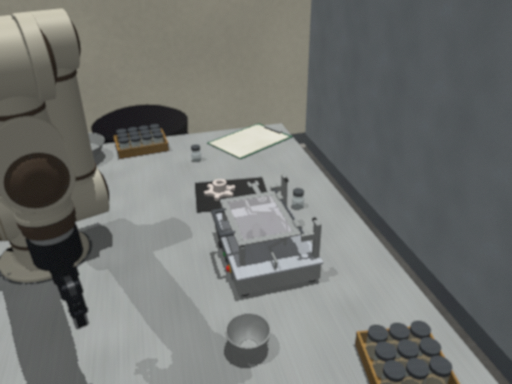

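View pics/top0.png

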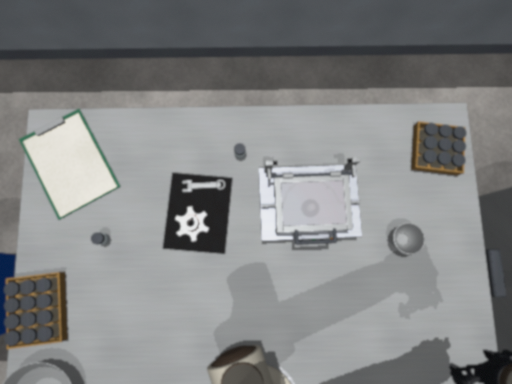

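The side view shows the feeder at (265,245), with its dark handle at the left (225,240). The wheel is at (219,188) and the bowl at (248,332). In the top view the handle is at (312,243), the hub under the pane at (310,208), the wheel at (191,223) and the wrench at (204,185).

```bash
cat > h.py <<'E'
import numpy as np, cv2
from workcell import telemetry, optics
def grab(n,save=None):
    c=optics.camera(n)
    if save: cv2.imwrite(f"pics/{save}.png",c["color"][:,:,::-1])
    return c
def onplane(c,uv,z):
    E=c["extrinsics"]; d=E[:3,:3]@np.linalg.solve(c["K"],[uv[0],uv[1],1.]); o=E[:3,3]
    return o+d*(z-o[2])/d[2]
def proj(c,p):
    E=c["extrinsics"]; q=c["K"]@(E[:3,:3].T@(np.asarray(p)-E[:3,3])); return q[:2]/q[2]
def blobs(mask,off=(0,0),amin=20):
    n,l,s,ce=cv2.connectedComponentsWithStats(mask.astype(np.uint8))
    return [(s[i,4],s[i,:4]+np.r_[off,0,0],ce[i]+off,l==i) for i in range(1,n) if s[i,4]>=amin]
E
python3 - <<'E'
from h import *
c=grab("top"); s=grab("side")
im=c["color"]; 
a=cv2.resize(im[160:260,155:240],None,fx=4.5,fy=4.5,interpolation=cv2.INTER_CUBIC)
b=cv2.resize(im[150:255,250:370],None,fx=3.4,fy=4.3,interpolation=cv2.INTER_CUBIC)
H=450; b=cv2.resize(b,(400,H)); a=cv2.resize(a,(382,H))
cv2.imwrite("pics/crop1.png",np.hstack([a,b])[:,:,::-1])
g=im.astype(int).min(2)
sub=g[160:260,155:240]
for x in blobs(sub>150,(155,160),40): print("bright",x[:3],onplane(c,x[2],.02))
mx=im.astype(int).max(2)[228:256,285:345]
for x in blobs(mx<105,(285,228),10): print("dark",x[:3],onplane(c,x[2],.135), cv2.minAreaRect(np.argwhere(x[3])[:,::-1].astype(np.float32)))
E
```

```text
bright (np.int32(3484), array([155, 160,  85, 100]), array([196.21555683, 204.4652698 ])) [0.60822149 0.18020519 0.02      ]
bright (np.int32(200), array([184, 180,  36,  12]), array([200.715, 184.86 ])) [0.67182992 0.16595158 0.02      ]
bright (np.int32(579), array([175, 207,  34,  34]), array([191.41105354, 223.46977547])) [0.54769247 0.19517518 0.02      ]
dark (np.int32(246), array([292, 230,  47,  15]), array([314.93089431, 239.1097561 ])) [ 0.48372216 -0.17569497  0.135     ] ((29.887216567993164, 9.800655364990234), (13.623123168945312, 46.042057037353516), 87.0643310546875)
dark (np.int32(31), array([300, 246,  27,   3]), array([314.        , 247.64516129])) [ 0.45959589 -0.17182163  0.135     ] ((28.058815002441406, 19.764705657958984), (1.5339301824569702, 26.076810836791992), 85.60128784179688)
```

View pics/crop1.png

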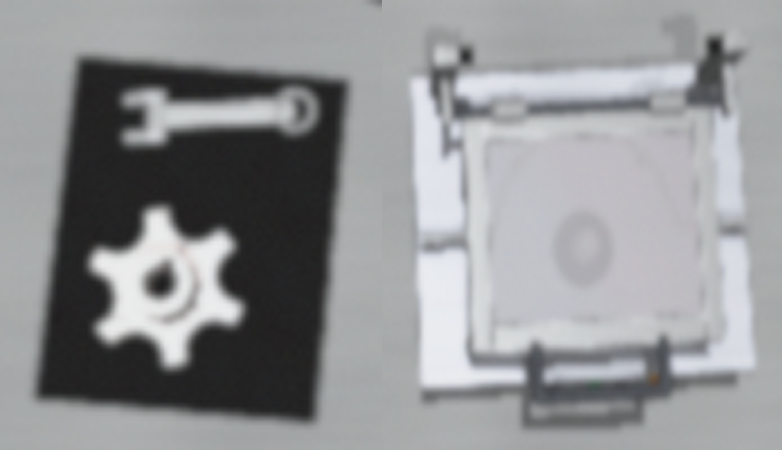

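The crop shows the guard's handle bar as a dark bar at about (315,240), with its shadow or front panel below it. The hinge line is near row 174, and the hub ring shows through the pane at about (310,208). The wheel's keyway tip points roughly up in the image, towards +x.

```bash
python3 - <<'E'
from h import *
c=grab("top"); im=c["color"]; g=cv2.cvtColor(im,cv2.COLOR_RGB2GRAY).astype(float)
def line(c0,c1,r0,r1,z):
    P=[]
    for u in range(c0,c1):
        w=np.clip(130-g[r0:r1,u],0,None)
        if w.sum()>20: P.append(onplane(c,(u,(w*np.arange(r0,r1)).sum()/w.sum()),z))
    P=np.array(P); m=np.polyfit(P[:,1],P[:,0],1); return P[:,0].mean().round(4),P[:,1].min().round(4),P[:,1].max().round(4),np.degrees(np.arctan(-m[0])).round(2),len(P)
print("bar",line(297,334,236,244,.135)); print("hinge",line(288,334,170,180,.135))
for r in range(228,252): print(r,g[r,290:342:3].astype(int))
# wheel
M=(im.min(2)>110)[200:248,168:216]
b=max(blobs(M,(168,200)),key=lambda x:x[0])
cs,_=cv2.findContours(b[3].astype(np.uint8),cv2.RETR_EXTERNAL,cv2.CHAIN_APPROX_NONE)
k=max(cs,key=len)[:,0]+[168,200]
W=np.array([onplane(c,p,.016) for p in k]); (ce,r)=cv2.minEnclosingCircle((W[:,:2]*1000).astype(np.float32)); print("wheel",ce,r)
d=W[:,:2]-np.array(ce)/1000; th=np.arctan2(d[:,1],d[:,0]); rr=np.hypot(*d.T)
print("tooth phase deg mod60",np.degrees(np.angle(np.sum((rr-rr.mean())*np.exp(6j*th))))/6)
bc=onplane(c,(191,223),.044);print(bc)
print(im[208:240,175:208].min(2)[::1].tolist().__str__().replace('], [','\n'))
E
```

```text
bar (np.float64(0.479), np.float64(-0.2277), np.float64(-0.1242), np.float64(1.02), 37)
hinge (np.float64(0.6735), np.float64(-0.2269), np.float64(-0.1262), np.float64(0.81), 35)
228 [217 214 204 212 210 209 207 206 204 202 200 198 197 198 177 155 189 186]
229 [217 208 178 208 209 209 207 207 199 195 190 186 184 185 158 125 175 169]
230 [213 194 136 192 196 198 197 199 184 177 165 158 154 152 127 105 151 144]
231 [195 166 103 157 162 166 167 170 155 147 137 132 127 114  96  93 135 133]
232 [163 129  90 123 126 129 131 133 128 125 124 121 119 100  86  94 150 151]
233 [134  98  85 106 109 111 112 112 112 114 133 134 133 103  87 101 188 190]
234 [128  91  82 101 122 127 127 126 127 133 166 167 167 115  90 106 212 216]
235 [153  99  82 119 159 167 166 166 166 169 190 191 190 124  94 105 216 220]
236 [199 117  83 155 186 194 195 195 194 193 199 196 189 122  97 100 200 204]
237 [222 130  85 175 188 196 197 196 194 191 188 180 163 114  90  93 157 163]
238 [216 131  84 165 160 166 164 160 156 154 148 137 125  98  81  88 114 120]
239 [172 114  83 128 116 121 115 109 103 105  94  92  91  84  7
[... 5260 characters left out ...]
 64, 102, 144, 168, 163, 133, 102, 80, 66, 62, 71, 92, 124, 164, 204, 227, 234, 234, 231, 217, 170, 109, 59, 40, 35, 35, 35, 35, 33, 35, 35, 34
36, 42, 61, 90, 108, 102, 79, 56, 44, 38, 38, 42, 50, 74, 118, 173, 219, 231, 234, 230, 208, 152, 87, 46, 35, 34, 37, 35, 36, 34, 35, 34, 34
35, 36, 40, 52, 58, 56, 45, 39, 37, 36, 34, 35, 35, 47, 84, 143, 199, 228, 233, 229, 206, 146, 80, 42, 36, 34, 35, 35, 35, 34, 35, 35, 35
35, 35, 35, 36, 38, 37, 36, 36, 35, 34, 34, 35, 35, 38, 64, 118, 182, 223, 232, 228, 206, 148, 82, 41, 34, 35, 35, 35, 35, 35, 34, 36, 35
34, 36, 34, 35, 34, 34, 35, 35, 35, 35, 35, 35, 34, 38, 54, 104, 168, 216, 226, 221, 194, 141, 80, 42, 36, 35, 35, 35, 35, 35, 34, 34, 34]]
```

```bash
python3 -m handwheel '[{"az":-10.35,"jaw":-0.48},{"az":-10.35,"jaw":-0.48},{"az":-10.35,"jaw":-0.48},{"az":-10.35,"jaw":-0.48},{"az":-10.35,"jaw":-0.48},{"az":-10.35,"jaw":-0.48},{"az":-10.35,"jaw":-0.48},{"jaw":-0.48},{"jaw":-0.48},{"jaw":-0.48}]' 30
python3 -m handwheel '[{"tx":0.034,"ty":0.031,"jaw":-0.48},{"tx":0.034,"ty":0.031,"jaw":-0.48},{"tx":0.034,"ty":0.031,"jaw":-0.48},{"tx":0.034,"ty":0.031,"jaw":-0.48},{"tx":0.034,"ty":0.031,"jaw":-0.48},{"tx":0.034,"ty":0.031,"jaw":-0.48},{"tx":0.034,"ty":0.031,"jaw":-0.48},{"tx":0.034,"ty":0.031,"jaw":-0.48},{"tx":0.034,"ty":0.031,"jaw":-0.48},{"tx":0.034,"ty":0.031,"jaw":-0.48}]'
```

```text
$[0]: bad value
$[0]: bad value
```

```bash
python3 -m handwheel '[{"tx":0,"ty":0,"tz":0,"ax":0,"ay":0,"az":-10.35,"jaw":-0.48},{"tx":0,"ty":0,"tz":0,"ax":0,"ay":0,"az":-10.35,"jaw":-0.48},{"tx":0,"ty":0,"tz":0,"ax":0,"ay":0,"az":-10.35,"jaw":-0.48},{"tx":0,"ty":0,"tz":0,"ax":0,"ay":0,"az":-10.35,"jaw":-0.48},{"tx":0,"ty":0,"tz":0,"ax":0,"ay":0,"az":-10.35,"jaw":-0.48},{"tx":0,"ty":0,"tz":0,"ax":0,"ay":0,"az":-10.35,"jaw":-0.48},{"tx":0,"ty":0,"tz":0,"ax":0,"ay":0,"az":-10.35,"jaw":-0.48},{"tx":0.034,"ty":0.031,"tz":0,"ax":0,"ay":0,"az":0,"jaw":-0.48},{"tx":0.034,"ty":0.031,"tz":0,"ax":0,"ay":0,"az":0,"jaw":-0.48},{"tx":0.034,"ty":0.031,"tz":0,"ax":0,"ay":0,"az":0,"jaw":-0.48}]' 30
```

```text
time: 1.5
ee_pos: [0.266, -0.4173, 0.2312]
tcp_rot: [180.0, -0.0, 90.9]
wrist_force: [1.0, 0.2, 0.5]
opening: 0.0221
grasp_force: 0.0
```

```bash
python3 -m handwheel '[{"tx":0.034,"ty":0.031,"tz":0,"ax":0,"ay":0,"az":0,"jaw":-0.48},{"tx":0.034,"ty":0.031,"tz":0,"ax":0,"ay":0,"az":0,"jaw":-0.48},{"tx":0.034,"ty":0.031,"tz":0,"ax":0,"ay":0,"az":0,"jaw":-0.48},{"tx":0.034,"ty":0.031,"tz":0,"ax":0,"ay":0,"az":0,"jaw":-0.48},{"tx":0.034,"ty":0.031,"tz":0,"ax":0,"ay":0,"az":0,"jaw":-0.48},{"tx":0.034,"ty":0.031,"tz":0,"ax":0,"ay":0,"az":0,"jaw":-0.48},{"tx":0.034,"ty":0.031,"tz":0,"ax":0,"ay":0,"az":0,"jaw":-0.48},{"tx":0,"ty":0,"tz":0.02,"ax":0,"ay":0,"az":0,"jaw":-0.48},{"tx":0,"ty":0,"tz":0.02,"ax":0,"ay":0,"az":0,"jaw":-0.48},{"tx":0,"ty":0,"tz":0.02,"ax":0,"ay":0,"az":0,"jaw":-0.48}]'
python3 - <<'E'
from h import *
c=grab("side"); im=c["color"]
print(proj(c,[.478,-.176,.135]))
a=cv2.resize(im[170:300,170:340],None,fx=4.5,fy=4.5,interpolation=cv2.INTER_CUBIC)
cv2.imwrite("pics/side1.png",a[:,:,::-1])
E
```

```text
time: 2.75
ee_pos: [0.4787, -0.1768, 0.1705]
tcp_rot: [-180.0, -0.0, 90.9]
wrist_force: [0.9, 0.6, -1.0]
opening: 0.0222
grasp_force: 0.0
[216.9092971 222.1411745]
```

View pics/side1.png

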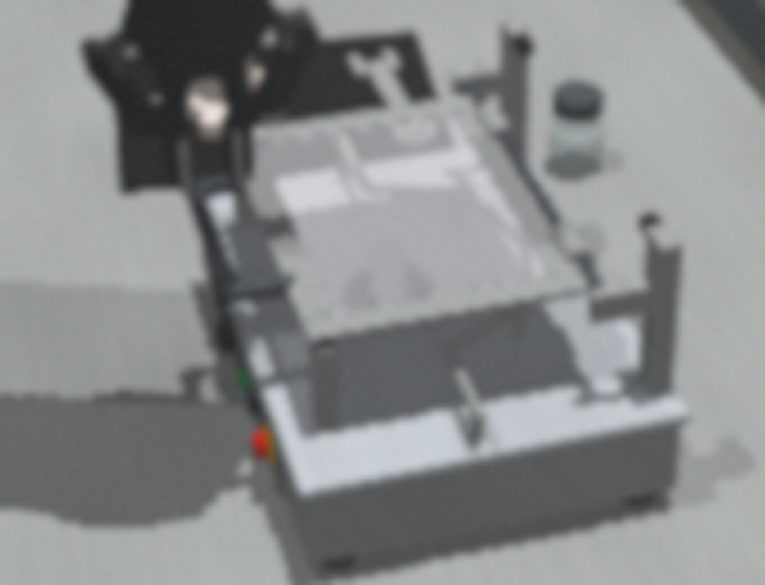

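The two fingers straddle the bar: the bar's upper end is at crop (205,200), where I predicted it. I'll go down and grip.

```bash
python3 -m handwheel '[{"tx":0,"ty":0,"tz":0.009,"ax":0,"ay":0,"az":0,"jaw":-0.48},{"tx":0,"ty":0,"tz":0.009,"ax":0,"ay":0,"az":0,"jaw":-0.48},{"tx":0,"ty":0,"tz":0.009,"ax":0,"ay":0,"az":0,"jaw":-0.48},{"tx":0,"ty":0,"tz":0.009,"ax":0,"ay":0,"az":0,"jaw":-0.48},{"tx":0,"ty":0,"tz":0.009,"ax":0,"ay":0,"az":0,"jaw":-0.48},{"tx":0,"ty":0,"tz":0.009,"ax":0,"ay":0,"az":0,"jaw":-0.48},{"tx":0,"ty":0,"tz":0,"ax":0,"ay":0,"az":0,"jaw":-1},{"tx":0,"ty":0,"tz":0,"ax":0,"ay":0,"az":0,"jaw":-1},{"tx":0,"ty":0,"tz":0,"ax":0,"ay":0,"az":0,"jaw":-1},{"tx":0,"ty":0,"tz":0,"ax":0,"ay":0,"az":0,"jaw":-1}]' 25
python3 - <<'E'
import numpy as np
h=np.array([.6735,0,.135]);ph=0
# arc with tool tilt t (forward) as function of guard angle; grasp point on bar
pts=[]
for k in range(0,24):
    th=np.radians(min(k*4.6,100)); t=np.radians(min(k*1.5,30))
    bar=np.array([-.196*np.cos(th),.196*np.sin(th)]); z=np.array([np.sin(t),-np.cos(t)]); y=np.array([np.cos(t),np.sin(t)])
    pts.append((bar+.019*z,y,z,np.degrees(th)))
for a,b in zip(pts,pts[1:]):
    d=b[0]-a[0]; print("%.1f ty %.4f tz %.4f"%(b[3],d@a[1],d@a[2]))
E
```

```text
time: 4.05
ee_pos: [0.4768, -0.1768, 0.1163]
tcp_rot: [-179.7, -0.0, 90.9]
wrist_force: [-8.3, -0.6, -3.6]
opening: 0.0109
grasp_force: 26.2
4.6 ty 0.0011 tz -0.0157
9.2 ty 0.0028 tz -0.0156
13.8 ty 0.0044 tz -0.0152
18.4 ty 0.0060 tz -0.0147
23.0 ty 0.0076 tz -0.0141
27.6 ty 0.0090 tz -0.0132
32.2 ty 0.0104 tz -0.0122
36.8 ty 0.0116 tz -0.0111
41.4 ty 0.0127 tz -0.0099
46.0 ty 0.0137 tz -0.0085
50.6 ty 0.0146 tz -0.0071
55.2 ty 0.0152 tz -0.0055
59.8 ty 0.0157 tz -0.0039
64.4 ty 0.0161 tz -0.0023
69.0 ty 0.0162 tz -0.0006
73.6 ty 0.0162 tz 0.0010
78.2 ty 0.0160 tz 0.0027
82.8 ty 0.0156 tz 0.0043
87.4 ty 0.0151 tz 0.0059
92.0 ty 0.0144 tz 0.0074
96.6 ty 0.0130 tz 0.0089
100.0 ty 0.0091 tz 0.0072
100.0 ty 0.0000 tz 0.0000
```

```bash
python3 -m handwheel '[{"tx":0,"ty":0.0011,"tz":-0.0157,"ax":-1.5,"ay":0,"az":0,"jaw":-1},{"tx":0,"ty":0.0028,"tz":-0.0156,"ax":-1.5,"ay":0,"az":0,"jaw":-1},{"tx":0,"ty":0.0044,"tz":-0.0152,"ax":-1.5,"ay":0,"az":0,"jaw":-1},{"tx":0,"ty":0.006,"tz":-0.0147,"ax":-1.5,"ay":0,"az":0,"jaw":-1},{"tx":0,"ty":0.0076,"tz":-0.0141,"ax":-1.5,"ay":0,"az":0,"jaw":-1},{"tx":0,"ty":0.009,"tz":-0.0132,"ax":-1.5,"ay":0,"az":0,"jaw":-1},{"tx":0,"ty":0.0104,"tz":-0.0122,"ax":-1.5,"ay":0,"az":0,"jaw":-1},{"tx":0,"ty":0.0116,"tz":-0.0111,"ax":-1.5,"ay":0,"az":0,"jaw":-1},{"tx":0,"ty":0.0127,"tz":-0.0099,"ax":-1.5,"ay":0,"az":0,"jaw":-1},{"tx":0,"ty":0.0137,"tz":-0.0085,"ax":-1.5,"ay":0,"az":0,"jaw":-1}]'
```

```text
time: 5.3
ee_pos: [0.5417, -0.1758, 0.2611]
tcp_rot: [165.0, 0.0, 90.9]
wrist_force: [-12.0, 1.3, 7.4]
opening: 0.0108
grasp_force: 26.0
```

```bash
python3 -m handwheel '[{"tx":0,"ty":0.0130,"tz":-0.0066,"ax":-1.5,"ay":0,"az":0,"jaw":-1},{"tx":0,"ty":0.0145,"tz":-0.0052,"ax":-1.5,"ay":0,"az":0,"jaw":-1},{"tx":0,"ty":0.0157,"tz":-0.0037,"ax":-1.5,"ay":0,"az":0,"jaw":-1},{"tx":0,"ty":0.0161,"tz":-0.0023,"ax":-1.5,"ay":0,"az":0,"jaw":-1},{"tx":0,"ty":0.0162,"tz":-0.0006,"ax":-1.5,"ay":0,"az":0,"jaw":-1},{"tx":0,"ty":0.0162,"tz":0.001,"ax":-1.5,"ay":0,"az":0,"jaw":-1},{"tx":0,"ty":0.016,"tz":0.0027,"ax":-1.5,"ay":0,"az":0,"jaw":-1},{"tx":0,"ty":0.0156,"tz":0.0043,"ax":-1.5,"ay":0,"az":0,"jaw":-1},{"tx":0,"ty":0.0151,"tz":0.0059,"ax":-1.5,"ay":0,"az":0,"jaw":-1},{"tx":0,"ty":0.0144,"tz":0.0074,"ax":-1.5,"ay":0,"az":0,"jaw":-1}]'
```

```text
time: 6.55
ee_pos: [0.6901, -0.1736, 0.3137]
tcp_rot: [149.9, -0.0, 90.9]
wrist_force: [-1.1, 3.6, -1.8]
opening: 0.011
grasp_force: 27.0
```

```bash
python3 -m handwheel '[{"tx":0,"ty":0.013,"tz":0.0089,"ax":-1.5,"ay":0,"az":0,"jaw":-1},{"tx":0,"ty":0.0125,"tz":0.0096,"ax":0,"ay":0,"az":0,"jaw":-1},{"tx":0,"ty":0.006,"tz":0.0055,"ax":0,"ay":0,"az":0,"jaw":-1},{"tx":0,"ty":0,"tz":0,"ax":0,"ay":0,"az":0,"jaw":-1},{"tx":0,"ty":0,"tz":0,"ax":0,"ay":0,"az":0,"jaw":-0.5},{"tx":0,"ty":0,"tz":0,"ax":0,"ay":0,"az":0,"jaw":-0.4},{"tx":0,"ty":0,"tz":-0.015,"ax":0,"ay":0,"az":0,"jaw":-0.4},{"tx":0,"ty":0,"tz":-0.015,"ax":0,"ay":0,"az":0,"jaw":-0.4},{"tx":0,"ty":0,"tz":-0.015,"ax":0,"ay":0,"az":0,"jaw":-0.4},{"tx":0,"ty":0,"tz":-0.015,"ax":0,"ay":0,"az":0,"jaw":-0.4}]'
```

```text
time: 7.8
ee_pos: [0.6963, -0.1737, 0.3624]
tcp_rot: [148.4, 0.0, 90.9]
wrist_force: [0.3, 0.4, -0.2]
opening: 0.0254
grasp_force: 0.0
```

```bash
python3 -m handwheel '[{"tx":0,"ty":-0.005,"tz":-0.04,"ax":0,"ay":0,"az":0,"jaw":1},{"tx":0,"ty":-0.005,"tz":-0.04,"ax":0,"ay":0,"az":0,"jaw":1},{"tx":0,"ty":0,"tz":-0.04,"ax":8,"ay":0,"az":0,"jaw":1},{"tx":0,"ty":-0.03,"tz":-0.02,"ax":8,"ay":0,"az":0,"jaw":1},{"tx":0.03,"ty":-0.02,"tz":0,"ax":8,"ay":0,"az":0,"jaw":1},{"tx":0.05,"ty":0,"tz":0,"ax":7.5,"ay":0,"az":0,"jaw":1},{"tx":0.06,"ty":0,"tz":0,"ax":0,"ay":0,"az":0,"jaw":1},{"tx":0.06,"ty":0,"tz":0,"ax":0,"ay":0,"az":0,"jaw":1},{"tx":0.06,"ty":0,"tz":0,"ax":0,"ay":0,"az":0,"jaw":1},{"tx":0.03,"ty":0,"tz":0,"ax":0,"ay":0,"az":0,"jaw":1}]'
python3 - <<'E'
from h import *
s=grab("side"); c=grab("top"); im=c["color"]
a=cv2.resize(s["color"][130:300,170:340],(400,400),interpolation=cv2.INTER_CUBIC)
b=cv2.resize(im[185:235,285:335],(400,400),interpolation=cv2.INTER_CUBIC)
cv2.imwrite("pics/open.png",np.hstack([a,b])[:,:,::-1])
cv2.imwrite("pics/top_open_raw.png",im[:,:,::-1]);cv2.imwrite("pics/side_open_raw.png",s["color"][:,:,::-1])
E
```

```text
time: 9.05
ee_pos: [0.5721, 0.1147, 0.4508]
tcp_rot: [177.8, -0.1, 91.0]
wrist_force: [0.1, -1.0, 0.3]
opening: 0.0853
grasp_force: 0.0
```

View pics/open.png

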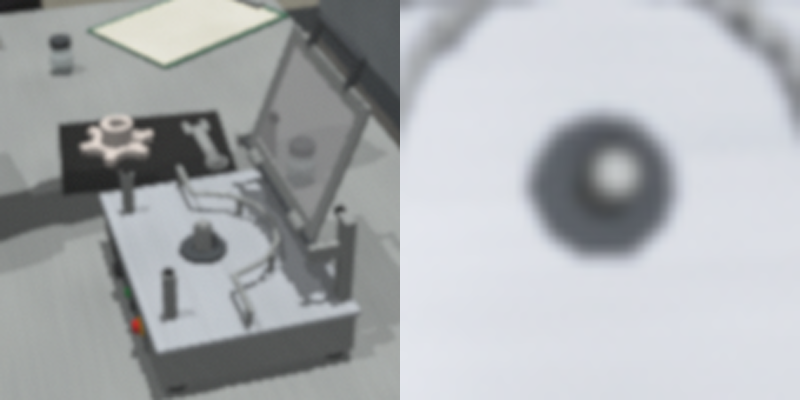

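The guard stands open and leans back (side crop, 300,130). In the top view the flange centre is at pixel (310.2,208.1) and the hub's bright top is at (311.5,206.5). I need a stretched close-up to see the key.

```bash
python3 - <<'E'
from h import *
t=cv2.imread("pics/top_open_raw.png"); s=cv2.imread("pics/side_open_raw.png")
ct=grab("top"); cs=grab("side")
# average a few frames to cut noise
T=np.mean([grab("top")["color"].astype(float) for _ in range(6)],0); S=np.mean([grab("side")["color"].astype(float) for _ in range(6)],0)
np.savez("hub.npz",T=T,S=S)
g=T.mean(2); 
for x in blobs(g[190:226,292:330]<150,(292,190),60): 
    k=x[3]; cnt,_=cv2.findContours(k.astype(np.uint8),0,1); (e,ax,an)=cv2.fitEllipse(max(cnt,key=len)); e=np.array(e)+[292,190]; print("flange",x[0],e,ax,onplane(ct,e,.076))
w=g[200:212,305:318]; w=np.clip(w-140,0,None); v,u=np.mgrid[200:212,305:318]
u0=np.array([(w*u).sum()/w.sum(),(w*v).sum()/w.sum()]); print("hubtop",u0,onplane(ct,u0,.110))
P=np.array([.583,-.174,.096]); us=proj(cs,P).round().astype(int); print("side",us)
def up(I,r0,r1,c0,c1):
    q=I[r0:r1,c0:c1]; q=np.clip((q-30)/(180-30)*255,0,255).astype(np.uint8); return cv2.resize(q,(400,400),interpolation=cv2.INTER_CUBIC)
cv2.imwrite("pics/key.png",np.hstack([up(T,196,220,298,322),up(S,us[1]-14,us[1]+14,us[0]-14,us[0]+14)])[:,:,::-1])
E
```

```text
flange 220 [309.83529663 207.89654732] (16.386869430541992, 16.60460090637207) [ 0.58180321 -0.17474847  0.076     ]
hubtop [313.03077643 203.696858  ] [ 0.58975942 -0.17947686  0.11      ]
side [256 228]
```

View pics/key.png

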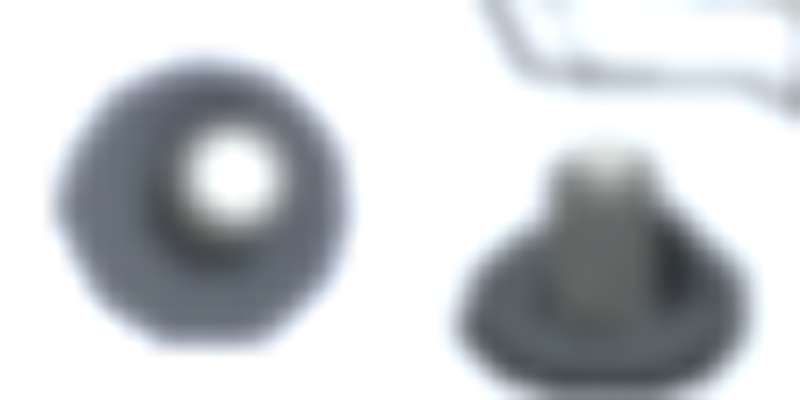

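```bash
python3 - <<'E'
from h import *
d=np.load("hub.npz"); cs=grab("side"); ct=grab("top")
g=d["S"].mean(2)
print("side cols 244..268"); 
for r in range(222,240): print(r,g[r,244:269].astype(int))
o=np.array([.5823,-.1747,.096])
for a in (-33,-20,-10,0,10,20,33):
    A=np.radians(a+1); e=np.array([np.cos(A),np.sin(A),0]); n=np.array([-e[1],e[0],0])
    f=lambda p:(proj(cs,p).round(1).tolist(),proj(ct,p).round(1).tolist())
    print(a,"L",f(o+.0155*e+.003*n),"R",f(o+.0155*e-.003*n))
g=d["T"].mean(2)
print("top cols 300..322")
for r in range(198,214): print(r,g[r,300:323].astype(int))
E
```

```text
side cols 244..268
222 [197 197 197 196 195 193 193 193 194 192 188 186 186 188 190 192 194 194
 193 193 194 193 190 184 177]
223 [196 197 197 197 196 194 193 193 190 185 179 176 175 177 180 185 192 194
 194 194 194 194 194 192 189]
224 [196 197 197 197 196 194 193 189 180 167 162 162 164 162 161 168 184 193
 194 193 193 194 194 193 192]
225 [195 196 196 197 196 195 192 182 162 142 139 145 149 146 139 148 173 189
 194 193 193 193 194 193 192]
226 [195 196 196 197 196 195 190 175 147 120 116 124 130 125 120 131 160 184
 192 193 193 193 193 193 192]
227 [194 195 195 196 196 195 190 171 137 108 102 106 110 107 104 115 144 171
 186 191 192 193 193 193 192]
228 [193 194 195 195 195 193 185 164 130 102  94  96  97  95  94  99 118 145
 169 185 192 192 192 192 192]
229 [194 193 194 194 190 181 165 144 116  96  91  91  90  91  88  85  90 111
 143 170 185 190 191 191 192]
230 [194 193 193 188 176 155 132 115  98  90  89  89  90  89  87  79  72  83
 112 144 168 183 189 191 191]
231 [194 193 187 173 149 123 103  93  89  88  89  89  89  88  86  77  66  68
  87 113 141 167 183 189 190]
232 [193 18
[... 2259 characters left out ...]
20 221]
207 [193 147 111  99  97  94  86  79  92 127 162 182 185 172 141 108  95 103
 134 177 210 219 221]
208 [189 142 107  98  97  94  85  76  83 108 136 155 160 147 122  99  93 101
 130 174 209 219 221]
209 [195 152 114 100  97  94  86  75  75  87 103 117 121 114 101  93  92 101
 131 176 210 220 221]
210 [209 174 128 102  97  95  90  81  74  74  80  85  88  90  91  91  93 107
 142 186 214 221 222]
211 [219 193 147 110  98  96  94  89  80  74  73  75  78  86  91  92  96 115
 157 199 218 222 223]
212 [222 208 171 127 102  97  96  93  89  85  82  83  86  90  93  95 104 131
 173 209 221 222 222]
213 [224 217 192 150 115 100  97  96  94  93  92  91  92  93  95 102 125 160
 195 216 222 223 222]
```

```bash
python3 - <<'E'
from h import *
ct=grab("top"); cs=grab("side")
T=cv2.imread("pics/top0.png").astype(float)[:,:,::-1]; S=np.mean([grab("side")["color"].astype(float) for _ in range(6)],0)
o=np.array([.5493,.1958,0])
for n,c in(("top",ct),("side",cs)):
    print(n,"ctr44",proj(c,o+[0,0,.044]).round(1),"ctr16",proj(c,o+[0,0,.016]).round(1),"ctr4",proj(c,o+[0,0,.004]).round(1))
    for a in(-82.6,-52.6,-22.6,7.4,37.4,67.4): print(a,proj(c,o+[.018*np.cos(np.radians(a)),.018*np.sin(np.radians(a)),.044]).round(1))
print("hub axis side",[proj(cs,[.5823,-.1747,z]).round(1).tolist() for z in(.076,.096,.11)])
b=proj(cs,o+[0,0,.03]).round().astype(int)
def up(I,u,v,h,lo=20,hi=240):
    q=I[v-h:v+h,u-h:u+h]; q=np.clip((q-lo)/(hi-lo)*255,0,255).astype(np.uint8); return cv2.resize(q,(400,400),interpolation=cv2.INTER_CUBIC)
print(b)
cv2.imwrite("pics/wheel.png",np.hstack([up(T,191,223,20),up(S,b[0],b[1],20)])[:,:,::-1])
E
```

```text
top ctr44 [190.  222.2] ctr16 [191.4 223.1] ctr4 [192.  223.4]
-82.6 [195.8 221.4]
-52.6 [194.6 218.6]
-22.6 [192.3 216.9]
7.4 [189.3 216.5]
37.4 [186.5 217.7]
67.4 [184.6 220.2]
side ctr44 [219.1 181.6] ctr16 [219.6 188.6] ctr4 [219.8 191.5]
-82.6 [220.7 184. ]
-52.6 [223.  183.1]
-22.6 [224.2 181.9]
7.4 [224.  180.6]
37.4 [222.6 179.5]
67.4 [220.2 179.1]
hub axis side [[255.6, 233.7], [255.5, 227.7], [255.4, 223.4]]
[219 185]
```

View pics/wheel.png

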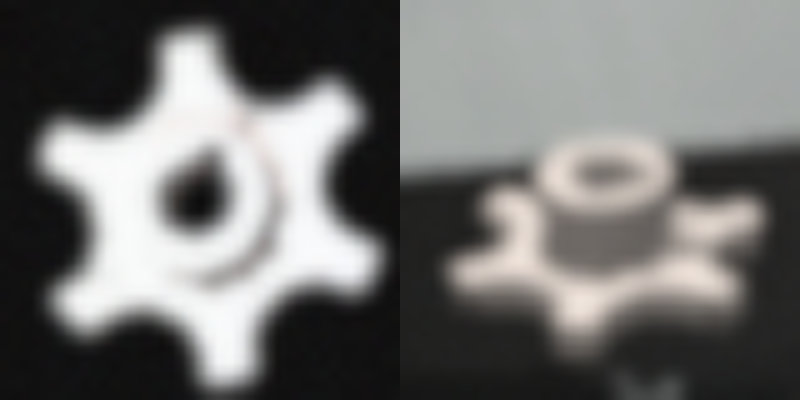

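```bash
python3 - <<'E'
from h import *
S=np.mean([grab("side")["color"].astype(float) for _ in range(10)],0).mean(2)
print(np.arange(210,230))
for r in range(176,189): print(r,S[r,210:230].astype(int))
E
```

```text
[210 211 212 213 214 215 216 217 218 219 220 221 222 223 224 225 226 227
 228 229]
176 [165 165 166 167 167 167 167 168 168 169 168 167 168 168 168 167 167 166
 166 165]
177 [165 165 165 166 167 167 168 169 170 171 171 171 170 169 168 167 167 166
 166 165]
178 [165 165 165 167 169 172 175 177 179 181 181 181 180 177 171 165 160 159
 158 157]
179 [163 161 162 168 178 186 189 188 188 189 191 192 195 192 182 162 142 134
 131 128]
180 [149 145 152 172 191 198 192 181 175 173 175 182 193 199 192 165 125  99
  92  87]
181 [115 116 142 180 202 200 178 154 141 139 141 150 168 184 190 172 123  77
  61  58]
182 [ 82  94 139 186 208 200 170 139 123 122 127 137 153 172 183 169 121  71
  52  50]
183 [111 112 139 179 203 203 184 160 145 145 153 162 172 178 176 154 109  69
  55  53]
184 [170 160 152 161 181 193 193 183 174 174 178 180 179 170 155 131 107  95
  86  79]
185 [202 196 174 150 149 162 171 171 169 168 167 161 152 139 124 119 132 144
 139 131]
186 [201 207 189 152 128 127 134 137 138 137 133 127 120 112 109 122 151 175
 180 180]
187 [190 207 193 155 122 113 114 115 115 114 112 109 106 105 107 123 155 183
 196 202]
188 [190 207 190 150 119 111 111 111 111 110 108 107 105 105 107 122 149 173
 186 191]
```

The right side of the boss's ring is dim below centre in the side view (rows 182–184, cols 222–224). That fits a keyway at about -22° in world, midway between teeth. I'll go over the wheel now.

```bash
python3 -m handwheel '[{"tx":0.027,"ty":-0.007,"tz":0,"ax":2.2,"ay":0,"az":0,"jaw":1},{"tx":0.027,"ty":-0.007,"tz":0,"ax":0,"ay":0,"az":0,"jaw":1},{"tx":0.0275,"ty":-0.0075,"tz":0,"ax":0,"ay":0,"az":0,"jaw":1},{"tx":0,"ty":0,"tz":0.05,"ax":0,"ay":0,"az":0,"jaw":1},{"tx":0,"ty":0,"tz":0.05,"ax":0,"ay":0,"az":0,"jaw":1},{"tx":0,"ty":0,"tz":0.05,"ax":0,"ay":0,"az":0,"jaw":1},{"tx":0,"ty":0,"tz":0.05,"ax":0,"ay":0,"az":0,"jaw":1},{"tx":0,"ty":0,"tz":0.05,"ax":0,"ay":0,"az":0,"jaw":1},{"tx":0,"ty":0,"tz":0.05,"ax":0,"ay":0,"az":0,"jaw":1},{"tx":0,"ty":0,"tz":0.04,"ax":0,"ay":0,"az":0,"jaw":1}]'
python3 -c "
from h import *
o=telemetry.get_obs();print(o['q'].round(1),o['ee_pos'],o['tcp_rot'])"
```

```text
time: 12.1
ee_pos: [0.5511, 0.1938, 0.1287]
tcp_rot: [-179.9, -0.0, 90.8]
wrist_force: [-0.3, -0.3, -0.0]
opening: 0.0854
grasp_force: 0.0
[1.930e+01 8.900e+00 3.100e+00 8.420e+01 1.000e-01 1.085e+02] [0.55108434 0.19381236 0.12867749] [-1.79883402e+02 -2.14397541e-02  9.08488432e+01]
```

```bash
python3 -m handwheel '[{"tx":0.002,"ty":-0.0018,"tz":0.025,"ax":0,"ay":0,"az":0,"jaw":1},{"tx":0,"ty":0,"tz":0.025,"ax":0,"ay":0,"az":0,"jaw":1},{"tx":0,"ty":0,"tz":0.025,"ax":0,"ay":0,"az":0,"jaw":1},{"tx":0,"ty":0,"tz":0.02,"ax":0,"ay":0,"az":0,"jaw":1},{"tx":0,"ty":0,"tz":0.011,"ax":0,"ay":0,"az":0,"jaw":0.5},{"tx":0,"ty":0,"tz":0,"ax":0,"ay":0,"az":0,"jaw":0.25},{"tx":0,"ty":0,"tz":0,"ax":0,"ay":0,"az":0,"jaw":-0.2},{"tx":0,"ty":0,"tz":0,"ax":0,"ay":0,"az":0,"jaw":-0.2},{"tx":0,"ty":0,"tz":0,"ax":0,"ay":0,"az":0,"jaw":-0.2},{"tx":0,"ty":0,"tz":0,"ax":0,"ay":0,"az":0,"jaw":-0.2}]' 20
python3 -m handwheel '[{"tx":0,"ty":0,"tz":0,"ax":0,"ay":0,"az":0,"jaw":0.6},{"tx":0,"ty":0,"tz":0,"ax":0,"ay":0,"az":-9,"jaw":0.6},{"tx":0,"ty":0,"tz":0,"ax":0,"ay":0,"az":-9,"jaw":0.6},{"tx":0,"ty":0,"tz":0,"ax":0,"ay":0,"az":-9,"jaw":0.6},{"tx":0,"ty":0,"tz":0,"ax":0,"ay":0,"az":-9,"jaw":0.6},{"tx":0,"ty":0,"tz":0,"ax":0,"ay":0,"az":-9,"jaw":0.6},{"tx":0,"ty":0,"tz":0,"ax":0,"ay":0,"az":-9,"jaw":0.6},{"tx":0,"ty":0,"tz":0,"ax":0,"ay":0,"az":-9,"jaw":0.6},{"tx":0,"ty":0,"tz":0,"ax":0,"ay":0,"az":-9,"jaw":0.6},{"tx":0,"ty":0,"tz":0,"ax":0,"ay":0,"az":-9,"jaw":0.6}]'
```

```text
time: 13.35
ee_pos: [0.5502, 0.1963, 0.0255]
tcp_rot: [180.0, -0.1, 90.8]
wrist_force: [-0.5, 0.4, 2.9]
opening: 0.0453
grasp_force: 21.2
time: 14.6
ee_pos: [0.5497, 0.1961, 0.0247]
tcp_rot: [180.0, -0.1, 172.1]
wrist_force: [0.3, 0.1, 0.5]
opening: 0.0682
grasp_force: 0.0
```

```bash
python3 -m handwheel '[{"tx":0,"ty":0,"tz":0.004,"ax":0,"ay":0,"az":-4.5,"jaw":0.6},{"tx":0,"ty":0,"tz":0.004,"ax":0,"ay":0,"az":-4.4,"jaw":0.6},{"tx":0,"ty":0,"tz":0,"ax":0,"ay":0,"az":0,"jaw":0.25},{"tx":0,"ty":0,"tz":0,"ax":0,"ay":0,"az":0,"jaw":-0.3},{"tx":0,"ty":0,"tz":0,"ax":0,"ay":0,"az":0,"jaw":-0.3},{"tx":0,"ty":0,"tz":0,"ax":0,"ay":0,"az":0,"jaw":-0.3},{"tx":0,"ty":0,"tz":0,"ax":0,"ay":0,"az":0,"jaw":-0.3},{"tx":0,"ty":0,"tz":-0.002,"ax":0,"ay":0,"az":0,"jaw":-0.3},{"tx":0,"ty":0,"tz":-0.01,"ax":0,"ay":0,"az":0,"jaw":-0.3},{"tx":0,"ty":0,"tz":-0.02,"ax":0,"ay":0,"az":0,"jaw":-0.3}]' 50
```

```text
time: 15.85
ee_pos: [0.5492, 0.1959, 0.0486]
tcp_rot: [180.0, -0.2, -179.3]
wrist_force: [-0.5, 0.7, -0.9]
opening: 0.0445
grasp_force: 51.4
```

```bash
python3 -m handwheel '[{"tx":0,"ty":0,"tz":-0.042,"ax":0,"ay":0,"az":0,"jaw":-0.3},{"tx":0,"ty":0,"tz":-0.042,"ax":0,"ay":0,"az":0,"jaw":-0.3},{"tx":0,"ty":0,"tz":-0.042,"ax":0,"ay":0,"az":0,"jaw":-0.3},{"tx":-0.0047,"ty":-0.053,"tz":0,"ax":0,"ay":0,"az":0,"jaw":-0.3},{"tx":-0.0047,"ty":-0.053,"tz":0,"ax":0,"ay":0,"az":0,"jaw":-0.3},{"tx":-0.0047,"ty":-0.053,"tz":0,"ax":0,"ay":0,"az":0,"jaw":-0.3},{"tx":-0.0047,"ty":-0.053,"tz":0,"ax":0,"ay":0,"az":0,"jaw":-0.3},{"tx":-0.0047,"ty":-0.053,"tz":0,"ax":0,"ay":0,"az":0,"jaw":-0.3},{"tx":-0.0047,"ty":-0.053,"tz":0,"ax":0,"ay":0,"az":0,"jaw":-0.3},{"tx":-0.0047,"ty":-0.049,"tz":0,"ax":0,"ay":0,"az":0,"jaw":-0.3}]'
python3 -m handwheel '[{"tx":0,"ty":0,"tz":0,"ax":0,"ay":0,"az":0,"jaw":-0.3},{"tx":0,"ty":0,"tz":0,"ax":0,"ay":0,"az":0,"jaw":-0.3},{"tx":0,"ty":0,"tz":0.01,"ax":0,"ay":0,"az":0,"jaw":-0.3},{"tx":0,"ty":0,"tz":0.01,"ax":0,"ay":0,"az":0,"jaw":-0.3},{"tx":0,"ty":0,"tz":0,"ax":0,"ay":0,"az":0,"jaw":-0.3},{"tx":0,"ty":0,"tz":0,"ax":0,"ay":0,"az":0,"jaw":-0.3},{"tx":0,"ty":0,"tz":0,"ax":0,"ay":0,"az":0,"jaw":-0.3},{"tx":0,"ty":0,"tz":0,"ax":0,"ay":0,"az":0,"jaw":-0.3},{"tx":0,"ty":0,"tz":0,"ax":0,"ay":0,"az":0,"jaw":-0.3},{"tx":0,"ty":0,"tz":0,"ax":0,"ay":0,"az":0,"jaw":-0.3}]'
```

```text
time: 17.1
ee_pos: [0.5875, -0.1724, 0.175]
tcp_rot: [180.0, -0.0, -179.3]
wrist_force: [-0.0, 0.4, -1.1]
opening: 0.0447
grasp_force: 51.8
time: 18.35
ee_pos: [0.5877, -0.1706, 0.1546]
tcp_rot: [180.0, -0.1, -179.3]
wrist_force: [0.3, -0.4, -1.7]
opening: 0.0447
grasp_force: 52.0
```

```bash
python3 - <<'E'
from h import *
o=telemetry.get_obs();print(o['q'].round(1),o['ee_pos'],o['tcp_rot'],o['wrist_force'],o['torque'])
s=grab("side"); im=np.mean([grab("side")["color"].astype(float) for _ in range(5)],0)
w=o['ee_pos']+[0,0,-.0127]; print("wheel bottom px",proj(s,w),"hub top",proj(s,[.5823,-.1747,.110]))
u,v=proj(s,w).astype(int)
cv2.imwrite("pics/above.png",cv2.resize(np.clip(im[v-40:v+50,u-50:u+50]*1.2,0,255).astype(np.uint8),(660,594),interpolation=cv2.INTER_CUBIC)[:,:,::-1])
E
```

```text
[-16.2  12.7  10.3  87.6   0.  -16.9] [ 0.58766528 -0.17055879  0.15457665] [ 1.79958370e+02 -5.08967101e-02 -1.79253148e+02] [ 0.29904754 -0.44010798 -1.71127872] [-0.01593447  0.02942411  0.03941718]
wheel bottom px [256.79357314 212.46036764] hub top [255.42938897 223.44513421]
```

View pics/above.png

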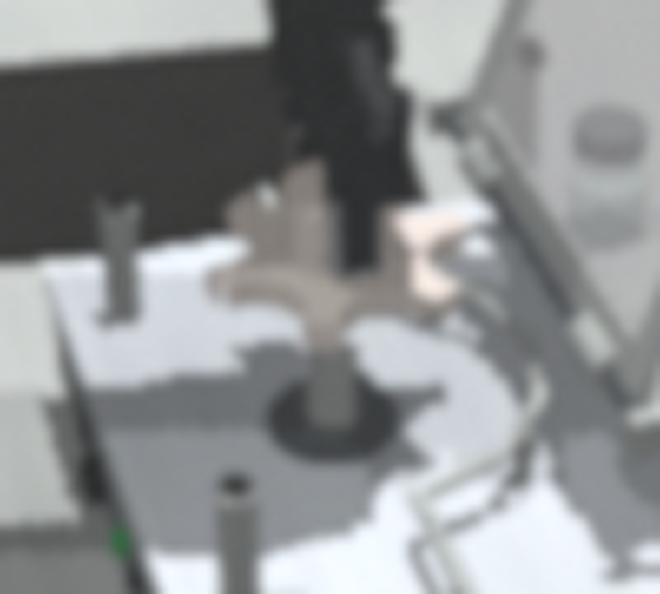

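The wheel is level above the hub, with its underside at crop (335,320) and the hub at (335,390). I'll correct x and y by about -5 and -4 mm and go down over the tapered tip.

```bash
python3 -m handwheel '[{"tx":0.0027,"ty":-0.002,"tz":0,"ax":0,"ay":0,"az":0,"jaw":-0.3},{"tx":0.0027,"ty":-0.0021,"tz":0,"ax":0,"ay":0,"az":0,"jaw":-0.3},{"tx":0,"ty":0,"tz":0.007,"ax":0,"ay":0,"az":0,"jaw":-0.3},{"tx":0,"ty":0,"tz":0.007,"ax":0,"ay":0,"az":0,"jaw":-0.3},{"tx":0,"ty":0,"tz":0.005,"ax":0,"ay":0,"az":0,"jaw":-0.3},{"tx":0,"ty":0,"tz":0.005,"ax":0,"ay":0,"az":0,"jaw":-0.3},{"tx":0,"ty":0,"tz":0.004,"ax":0,"ay":0,"az":0,"jaw":-0.3},{"tx":0,"ty":0,"tz":0.004,"ax":0,"ay":0,"az":0,"jaw":-0.3},{"tx":0,"ty":0,"tz":0.003,"ax":0,"ay":0,"az":0,"jaw":-0.3},{"tx":0,"ty":0,"tz":0.003,"ax":0,"ay":0,"az":0,"jaw":-0.3}]'
```

```text
time: 19.9
ee_pos: [0.5823, -0.1747, 0.1164]
tcp_rot: [180.0, -0.1, -179.2]
wrist_force: [-0.4, -0.7, -2.3]
opening: 0.0448
grasp_force: 52.0
```

```bash
python3 -m handwheel '[{"tx":0,"ty":0,"tz":0.0015,"ax":0,"ay":0,"az":0,"jaw":-0.3},{"tx":0,"ty":0,"tz":0.0015,"ax":0,"ay":0,"az":0,"jaw":-0.3},{"tx":0,"ty":0,"tz":0.0015,"ax":0,"ay":0,"az":0,"jaw":-0.3},{"tx":0,"ty":0,"tz":0.0015,"ax":0,"ay":0,"az":0,"jaw":-0.3},{"tx":0,"ty":0,"tz":0.001,"ax":0,"ay":0,"az":0,"jaw":-0.3},{"tx":0,"ty":0,"tz":0.001,"ax":0,"ay":0,"az":0,"jaw":-0.3},{"tx":0,"ty":0,"tz":0.001,"ax":0,"ay":0,"az":0,"jaw":-0.3},{"tx":0,"ty":0,"tz":0.001,"ax":0,"ay":0,"az":0,"jaw":-0.3},{"tx":0,"ty":0,"tz":0,"ax":0,"ay":0,"az":0,"jaw":-0.3},{"tx":0,"ty":0,"tz":0,"ax":0,"ay":0,"az":0,"jaw":-0.3}]'
```

```text
time: 21.15
ee_pos: [0.5822, -0.1747, 0.1066]
tcp_rot: [180.0, -0.1, -179.3]
wrist_force: [1.1, -0.4, -2.3]
opening: 0.0444
grasp_force: 52.0
```

```bash
python3 -m handwheel '[{"tx":0,"ty":0,"tz":0.0005,"ax":0,"ay":0,"az":0,"jaw":-0.3},{"tx":0,"ty":0,"tz":0.0005,"ax":0,"ay":0,"az":0,"jaw":-0.3},{"tx":0,"ty":0,"tz":0.0005,"ax":0,"ay":0,"az":0,"jaw":-0.3},{"tx":0,"ty":0,"tz":0.0005,"ax":0,"ay":0,"az":0,"jaw":-0.3},{"tx":0,"ty":0,"tz":0.0005,"ax":0,"ay":0,"az":0,"jaw":-0.3},{"tx":0,"ty":0,"tz":0.0005,"ax":0,"ay":0,"az":0,"jaw":-0.3},{"tx":0,"ty":0,"tz":0,"ax":0,"ay":0,"az":0,"jaw":-0.3},{"tx":0,"ty":0,"tz":0,"ax":0,"ay":0,"az":0,"jaw":-0.3},{"tx":0,"ty":0,"tz":0,"ax":0,"ay":0,"az":0,"jaw":-0.3},{"tx":0,"ty":0,"tz":0,"ax":0,"ay":0,"az":0,"jaw":-0.3}]'; python3 -c "
from h import *
o=telemetry.get_obs();print(o['ee_pos'],o['wrist_force'],o['torque'])"
```

```text
time: 22.4
ee_pos: [0.5822, -0.1746, 0.1035]
tcp_rot: [180.0, -0.1, -179.2]
wrist_force: [0.3, 0.2, -3.4]
opening: 0.0453
grasp_force: 52.0
[ 0.58224706 -0.17464814  0.10353365] [ 0.29221739  0.24280453 -3.42502081] [-0.02848815  0.069584   -0.02866429]
```

```bash
python3 -m handwheel '[{"tx":0,"ty":0,"tz":0.0012,"ax":0,"ay":0,"az":0,"jaw":-0.3},{"tx":0,"ty":0,"tz":0.0012,"ax":0,"ay":0,"az":0,"jaw":-0.3},{"tx":0,"ty":0,"tz":0.0012,"ax":0,"ay":0,"az":0,"jaw":-0.3},{"tx":0,"ty":0,"tz":0.0012,"ax":0,"ay":0,"az":0,"jaw":-0.3},{"tx":0,"ty":0,"tz":0.0012,"ax":0,"ay":0,"az":0,"jaw":-0.3},{"tx":0,"ty":0,"tz":0.0012,"ax":0,"ay":0,"az":0,"jaw":-0.3},{"tx":0,"ty":0,"tz":0.0012,"ax":0,"ay":0,"az":0,"jaw":-0.3},{"tx":0,"ty":0,"tz":0.0012,"ax":0,"ay":0,"az":0,"jaw":-0.3},{"tx":0,"ty":0,"tz":0.0012,"ax":0,"ay":0,"az":0,"jaw":-0.3},{"tx":0,"ty":0,"tz":0,"ax":0,"ay":0,"az":0,"jaw":-0.3}]'
```

```text
time: 23.65
ee_pos: [0.5822, -0.1746, 0.0926]
tcp_rot: [180.0, -0.1, -179.3]
wrist_force: [0.4, 0.2, -2.0]
opening: 0.0448
grasp_force: 52.0
```

```bash
python3 -m handwheel '[{"tx":0,"ty":0,"tz":0.0006,"ax":0,"ay":0,"az":0,"jaw":-0.3},{"tx":0,"ty":0,"tz":0.0006,"ax":0,"ay":0,"az":0,"jaw":-0.3},{"tx":0,"ty":0,"tz":0.0006,"ax":0,"ay":0,"az":0,"jaw":-0.3},{"tx":0,"ty":0,"tz":0.0006,"ax":0,"ay":0,"az":0,"jaw":-0.3},{"tx":0,"ty":0,"tz":0.0006,"ax":0,"ay":0,"az":0,"jaw":-0.3},{"tx":0,"ty":0,"tz":0.0006,"ax":0,"ay":0,"az":0,"jaw":-0.3},{"tx":0,"ty":0,"tz":0,"ax":0,"ay":0,"az":0,"jaw":-0.3},{"tx":0,"ty":0,"tz":0,"ax":0,"ay":0,"az":0,"jaw":-0.3},{"tx":0,"ty":0,"tz":0,"ax":0,"ay":0,"az":0,"jaw":-0.3},{"tx":0,"ty":0,"tz":0,"ax":0,"ay":0,"az":0,"jaw":-0.3}]'
```

```text
time: 24.9
ee_pos: [0.5822, -0.1746, 0.0891]
tcp_rot: [180.0, -0.1, -179.2]
wrist_force: [-0.0, 0.5, -2.9]
opening: 0.0451
grasp_force: 52.0
```

```bash
python3 -m handwheel '[{"tx":0,"ty":0,"tz":0.0004,"ax":0,"ay":0,"az":0,"jaw":-0.3},{"tx":0,"ty":0,"tz":0.0004,"ax":0,"ay":0,"az":0,"jaw":-0.3},{"tx":0,"ty":0,"tz":0.0004,"ax":0,"ay":0,"az":0,"jaw":-0.3},{"tx":0,"ty":0,"tz":0,"ax":0,"ay":0,"az":0,"jaw":-0.3},{"tx":0,"ty":0,"tz":0,"ax":0,"ay":0,"az":0,"jaw":-0.3},{"tx":0,"ty":0,"tz":0,"ax":0,"ay":0,"az":0,"jaw":-0.3},{"tx":0,"ty":0,"tz":0,"ax":0,"ay":0,"az":0,"jaw":-0.3},{"tx":0,"ty":0,"tz":0,"ax":0,"ay":0,"az":0,"jaw":-0.3},{"tx":0,"ty":0,"tz":0,"ax":0,"ay":0,"az":0,"jaw":-0.3},{"tx":0,"ty":0,"tz":0,"ax":0,"ay":0,"az":0,"jaw":-0.3}]'
```

```text
time: 26.15
ee_pos: [0.5823, -0.1747, 0.0891]
tcp_rot: [180.0, -0.0, -179.3]
wrist_force: [-2.9, 1.0, 7.2]
opening: 0.0445
grasp_force: 53.0
```

It made contact at the computed home height, with about 10 N. I'll let go slowly and lift away.

```bash
python3 -m handwheel '[{"tx":0,"ty":0,"tz":-0.0008,"ax":0,"ay":0,"az":0,"jaw":-0.3},{"tx":0,"ty":0,"tz":0,"ax":0,"ay":0,"az":0,"jaw":0.15},{"tx":0,"ty":0,"tz":0,"ax":0,"ay":0,"az":0,"jaw":0.4},{"tx":0,"ty":0,"tz":0,"ax":0,"ay":0,"az":0,"jaw":0.6},{"tx":0,"ty":0,"tz":0,"ax":0,"ay":0,"az":0,"jaw":0.6},{"tx":0,"ty":0,"tz":-0.01,"ax":0,"ay":0,"az":0,"jaw":0.6},{"tx":0,"ty":0,"tz":-0.02,"ax":0,"ay":0,"az":0,"jaw":0.6},{"tx":0,"ty":0,"tz":-0.03,"ax":0,"ay":0,"az":0,"jaw":0.6},{"tx":0,"ty":0,"tz":-0.03,"ax":0,"ay":0,"az":0,"jaw":0.6},{"tx":0,"ty":0,"tz":-0.03,"ax":0,"ay":0,"az":0,"jaw":0.6}]' 20
python3 -m handwheel '[{"tx":0.03,"ty":0,"tz":-0.03,"ax":0,"ay":0,"az":0,"jaw":0.6},{"tx":0.04,"ty":0,"tz":-0.03,"ax":0,"ay":0,"az":0,"jaw":0.6},{"tx":0.04,"ty":0,"tz":-0.02,"ax":0,"ay":0,"az":0,"jaw":0.6},{"tx":0.04,"ty":0,"tz":0,"ax":0,"ay":0,"az":0,"jaw":0.6},{"tx":0.04,"ty":0,"tz":0,"ax":0,"ay":0,"az":0,"jaw":0.6},{"tx":0.04,"ty":0,"tz":0,"ax":0,"ay":0,"az":0,"jaw":0.6},{"tx":0,"ty":0,"tz":0,"ax":0,"ay":0,"az":0,"jaw":0.6},{"tx":0,"ty":0,"tz":0,"ax":0,"ay":0,"az":0,"jaw":0.6},{"tx":0,"ty":0,"tz":0,"ax":0,"ay":0,"az":0,"jaw":0.6},{"tx":0,"ty":0,"tz":0,"ax":0,"ay":0,"az":0,"jaw":0.6}]'
python3 - <<'E'
from h import *
s=grab("side"); t=grab("top")
print("home disc top px side",proj(s,[.5823,-.1747,.088]),"boss top",proj(s,[.5823,-.1747,.116]),"top",proj(t,[.5823,-.1747,.116]))
a=cv2.resize(s["color"][150:290,190:330],(400,400),interpolation=cv2.INTER_CUBIC)
b=cv2.resize(t["color"][182:232,286:336],(400,400),interpolation=cv2.INTER_CUBIC)
cv2.imwrite("pics/end.png",np.hstack([a,b])[:,:,::-1])
E
```

```text
time: 27.4
ee_pos: [0.5823, -0.1747, 0.2105]
tcp_rot: [180.0, -0.0, -179.3]
wrist_force: [-0.0, -0.3, 0.8]
opening: 0.0681
grasp_force: 0.0
time: 28.65
ee_pos: [0.353, -0.1778, 0.2886]
tcp_rot: [179.9, -0.1, -179.2]
wrist_force: [-0.5, 0.2, 0.1]
opening: 0.0685
grasp_force: 0.0
home disc top px side [255.55301007 230.08991779] boss top [255.39526947 221.61117014] top [311.87190235 205.9360419 ]
```

View pics/end.png

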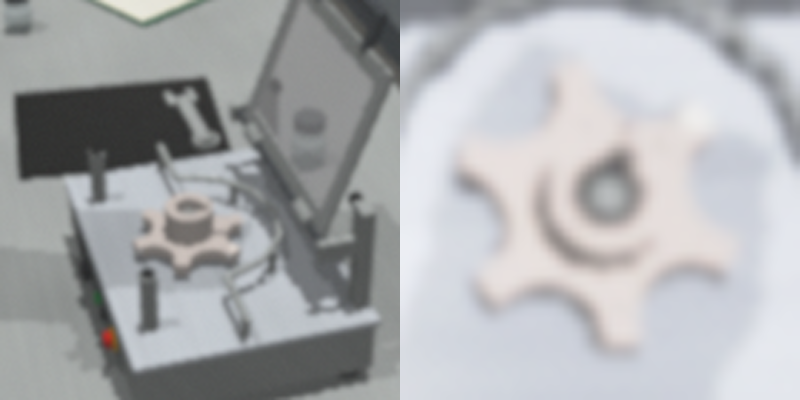

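The wheel sits level on the hub: its boss top is at side pixel (256,221), against (255.4,221.6) predicted for home. The keyway shows at crop (625,160), the guard stands open, and the wrench and jar look untouched.

```bash
python3 -c "
from workcell import workorder
print(workorder.job_done())"
```

```text
the job is handed in; nothing more can be done
None
```

I handed the job in at about 29 s: the guard stands open by itself on its stops, the star wheel sits home on the keyed hub and is released, and nothing else was touched as far as I could see; no verdict came back.

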